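Square a spine bar in the weld jig and gauge its sleeves

ROBOT

A 6-joint arm with a two-finger parallel gripper is mounted at the origin on the work surface. World frame = base frame: x ahead of the robot, y to its left, z up, the work surface at z = 0. Lengths are in m, angles in rad, forces in N, time in s.
With the tool pointing down it reaches from about 0.4 to 0.825 m from the base axis. Payload 7 kg.
Tool frame: the origin (TCP) lies on the centre line of the jaws, within the pads' length; the fingertips stand 25 mm ahead of it and the grasp point (between the pads) lies 6 mm ahead of it; z points along the fingers, y is the line along which they close (so a half turn about z gives the same grasp; the last joint's range is limited). The gripper opens to 85 mm and grips with 20 to 120 N. Pads are 22 mm wide; open, the fingers measure 114 mm over their backs; the gripper's body (76 mm by 85 mm) begins 54 mm behind the grasp point. The pads swing forward as they close: fully open they stand 13 mm farther back than shut.
Start: joints at [1.601, 0.359, 0.012, 0, -1.224, -0.288], TCP at [0.172, 0.653, 0.256] pointing down, gripper open.
Joint ranges: [-3.07, 3.07], [-1.43, 2.12], [-1.02, 1.25], [-3.03, 1.67], [-3.05, -0], [-3.03, 3.03]. Speed limits (rad/s): [2.39, 2.39, 3.01, 3.14, 3.14, 3.14].

INTERFACE

Orientations are given as a unit quaternion [w, x, y, z].
In Python, from rig import r, claw, ik, sensors, grab_frame, get_calibration, sign_off gives the robot as it stands. Calls block until the motion is done:
- r.move_to(position, orientation): joint-space move of the TCP to a pose.
- r.servo_line(position, rot=None, vel=0.15, force_limit=None): straight line of the TCP; rot=None keeps the orientation; vel is the mean speed in m/s. With force_limit (N) it stops when the force on the tool has changed by that much, and returns True; else False.
- r.set_joints(angles): joint-space move.
- claw.command_gripper(opening): finger opening in m; the grip force is fixed at half the most; returns when the fingers have stopped.
- r.wait(seconds).
- ik(position, orientation): joint angles nearest the present ones, or None.
- sensors.observe(): the state.
- grab_frame(name): name is "side" or "top" or "wrist"; returns (picture, depth): 384x512x3 uint8, red, green, blue; 384x512 float32, m along the optical axis (not along the pixel's ray), 0 where there is no reading.
- get_calibration(name): a dict with "camera_matrix" (3x3 intrinsics, pixels), "extrinsics" (4x4, takes a point from world to camera coordinates); the wrist camera has in their place "tool_from_camera" (4x4, takes a point from camera to tool coordinates, whose origin is the TCP and whose axes are the flange's). Camera axes: x right, y down, z forward; pixel columns grow to the right and rows downward; lengths in m; the calibration is good to about 2 mm. A picture is of the moment at which its call begins: read the wrist's pose just before it. get_calibration takes no time and is no camera call.
A pose or a line that the arm cannot do raises r.Unreachable and nothing moves.
- sign_off(): hands the job in; it is judged then, once.
The state is a dict: "time_s": time; "joint_pos": joint angles; "qvel": joint speeds; "joint_torque": joint torques, N m; "tcp_pos": TCP position; "tcp_rot": TCP orientation; "force": force on the tool from outside, world axes, zero at the start; "wrist_torque": the same for the moment, N m; "width": finger opening in m; "grip_force": force on a finger pad.
Only numpy, scipy, OpenCV 4.12 (cv2) and the standard library are available. Lean on these libraries where they do the work, as an engineer would, in place of code of your own. Each camera call takes 0.05 s, during which the arm holds its last target. There are 200 camera calls.

TASK

Set up the next wing frame for welding: first push the steel bar, without lifting it, until it lies flush along the whole blue rail with its end against the stop. Then try each sleeve on the bench over the brass gauge pin in the order they go on the frame (yellow, blue, white, red; some may be missing), sliding it down as far as it goes: stand those that go right down to the plate upright in the green tray, and put those that stop partway in the black scrap tray. At the end the bar must still be home, and everything else on the bench left alone.

Things in the scene. Friction and masses are not known exactly. Their poses are not given: they have to be found in the camera images.
- jig: blue steel corner jig fixed to the bench: a rail 270 x 30 mm, 30 mm high, and an end stop square to it, as high. Origin: inner corner at bench level. x points into the rail, away from the robot; y along the rail away from the stop, to the robot's left. Rail face: plane x = 0, y -30 to 240 mm. Stop face: plane y = 0, x -55 to 0 mm. The bench before them (x < 0, y > 0) is clear.
- bar: loose grey steel box-section bar lying on the bench in front of the rail: 40 mm wide (x), 200 mm long (y), 25 mm high, 0.3 to 0.65 kg. Origin: centre of its underside. It starts up to 0.25 rad askew to the rail, short of both rail and stop. Home in the corner, its origin is at x = -20 mm, y = 100 mm in the jig's frame.
- gauge: fixed gauge: base plate 80 x 80 x 8 mm with an upright brass pin, 30 mm thick, top 66 mm above the bench, its last 8 mm tapering to 23 mm. Origin: on the bench under the pin's axis, z up. A clear sleeve slides down onto the plate (its origin 8 mm above the gauge's); a blocked one stops on the pin's top at half its own height (its origin about 39 mm above the gauge's).
- green_tray: the fixed green tray for sleeves that fit: 110 mm (x) by 160 mm (y) outside, walls 4 mm thick and 20 mm high, floor 4 mm thick. Origin: centre of its underside. It and the black tray may swap places.
- black_tray: the fixed black scrap tray, the same size as the green one. Origin: centre of its underside.
- sleeve_yellow: a sleeve: open-ended square steel tube with a foot, painted yellow, standing upright: tube 44 x 44 mm outside, 34 x 34 mm inside at both ends, 60 mm tall over all, on a foot flange 60 x 60 x 6 mm, 0.4 kg. Origin: centre of its underside; z up along the tube, x and y square to its faces. It may be clear, or blocked inside at half height (the gauge tells which). It may be absent (then None).
- sleeve_blue: a sleeve: open-ended square steel tube with a foot, painted blue, standing upright: tube 44 x 44 mm outside, 34 x 34 mm inside at both ends, 60 mm tall over all, on a foot flange 60 x 60 x 6 mm, 0.4 kg. Origin: centre of its underside; z up along the tube, x and y square to its faces. It may be clear, or blocked inside at half height (the gauge tells which). It may be absent (then None).
- sleeve_white: a sleeve: open-ended square steel tube with a foot, painted white, standing upright: tube 44 x 44 mm outside, 34 x 34 mm inside at both ends, 60 mm tall over all, on a foot flange 60 x 60 x 6 mm, 0.4 kg. Origin: centre of its underside; z up along the tube, x and y square to its faces. It may be clear, or blocked inside at half height (the gauge tells which). It may be absent (then None).
- sleeve_red: a sleeve: open-ended square steel tube with a foot, painted red, standing upright: tube 44 x 44 mm outside, 34 x 34 mm inside at both ends, 60 mm tall over all, on a foot flange 60 x 60 x 6 mm, 0.4 kg. Origin: centre of its underside; z up along the tube, x and y square to its faces. It may be clear, or blocked inside at half height (the gauge tells which). It may be absent (then None).
- chainring: bystander, to be left alone: a flat dark steel bicycle chainring, 150 mm across, 6 mm thick, lying near the robot. Origin: underside centre.
- small_cog: bystander, to be left alone: a flat copper-coloured cog 56 mm across, 8 mm thick, among the sleeves' places. Origin: underside centre.
- middle_cog: bystander, to be left alone: a flat dark cog 68 mm across, 8 mm thick, beyond the trays. Origin: underside centre.
- spray_can: bystander, to be left alone: a blue spray can 190 mm tall, 64 mm thick, far side. Origin: underside centre.
- hammer: bystander, to be left alone: a hammer lying on the far side. Origin: underside.
- brush: bystander, to be left alone: a brush lying near the robot's left. Origin: underside.
- oil_jar: bystander, to be left alone: a squat amber oil jar 85 mm tall, 60 mm thick, at the left. Origin: underside centre.
Not all that is in view belongs to the job. There is more than one size of the sleeve_yellow; the one meant has the size given above. Of the things that look like the sleeve_blue, take the one that is farthest to the robot's right at the start.

How it is judged:
On the way, in this order (a step that is already met when the one before it is completed fails the run):
1. the bar lies flush along the rail with its end against the stop (x of bar in the frame of jig between -0.023 and -0.017 m and y of bar in the frame of jig between 0.096 and 0.104 m and angle between the y axis of bar and the y axis of jig, either way round below 0.02 rad), for 0.3 s.
2. the yellow sleeve has been slid down over the gauge pin as far as it goes (horizontal distance between sleeve_yellow and gauge below 0.007 m and z of sleeve_yellow in the frame of gauge below 0.014 m and angle between sleeve_yellow's own z axis and vertical below 0.12 rad), for 0.2 s.
3. the blue sleeve has been slid down over the gauge pin as far as it goes (horizontal distance between sleeve_blue and gauge below 0.007 m and z of sleeve_blue in the frame of gauge below 0.046 m and angle between sleeve_blue's own z axis and vertical below 0.12 rad), for 0.2 s.
4. the white sleeve has been slid down over the gauge pin as far as it goes (horizontal distance between sleeve_white and gauge below 0.007 m and z of sleeve_white in the frame of gauge below 0.014 m and angle between sleeve_white's own z axis and vertical below 0.12 rad), for 0.2 s.
5. the red sleeve has been slid down over the gauge pin as far as it goes (horizontal distance between sleeve_red and gauge below 0.007 m and z of sleeve_red in the frame of gauge below 0.046 m and angle between sleeve_red's own z axis and vertical below 0.12 rad), for 0.2 s.
At the end, for the whole second after the job is handed in: The bar is within 3 mm of the rail and 4 mm of the stop and parallel to the rail within 0.02 rad; every sleeve present that goes right down the pin stands upright on the green tray's floor, and every one that stops partway is inside the black tray (any attitude); all at rest (all of step 1 and linear speed of each of bar, sleeve_yellow, sleeve_blue, sleeve_white, sleeve_red below 0.02 m/s and x of sleeve_yellow in the frame of green_tray between -0.053 and 0.053 m and y of sleeve_yellow in the frame of green_tray between -0.078 and 0.078 m and z of each of sleeve_yellow, sleeve_white in the frame of green_tray below 0.012 m and angle between each of sleeve_yellow, sleeve_white's own z axis and vertical below 0.1 rad and x of sleeve_blue in the frame of black_tray between -0.053 and 0.053 m and y of sleeve_blue in the frame of black_tray between -0.078 and 0.078 m and z of each of sleeve_blue, sleeve_red in the frame of black_tray below 0.035 m and x of sleeve_white in the frame of green_tray between -0.053 and 0.053 m and y of sleeve_white in the frame of green_tray between -0.078 and 0.078 m and x of sleeve_red in the frame of black_tray between -0.053 and 0.053 m and y of sleeve_red in the frame of black_tray between -0.078 and 0.078 m); the robot touches nothing.
It fails at once if the bar is lifted off the bench (more than 30 mm) (height (world z) of bar above 0.03 m).
It fails at once if a bystander (chainring, cogs, spray can, hammer, brush, oil jar) is moved more than 50 mm (distance of any of chainring, small_cog, middle_cog, spray_can, hammer, brush, oil_jar from where it was at the start of the episode above 0.05 m).
Of sleeve_yellow, sleeve_blue, sleeve_white, sleeve_red only 3 to 4 are there at a start; the rules pass over those that are not, and their reading is None.
At some moment in a run one of bar, sleeve_yellow, sleeve_blue, sleeve_white, sleeve_red may be knocked a few centimetres aside while the robot is not near it.
It also fails if it takes over 208 s, if anything falls off the work surface, if the arm or the gripper's body presses on something with over 40 N, if the wrist force passes 120 N, or if a joint passes its speed limit or range.

## Working session

There is one attempt and no reset: what is moved stays moved. The work goes in short steps, each a Python script; the robot and the scene stay as the last script left them, time stands still between calls to the robot, and variables do not carry over. Pictures are saved under pics/ and viewed, at most 14 in all, crops included, and the job is handed in when it is done.

```bash
mkdir -p pics; ls; cat > h.py <<'E'
import numpy as np, cv2
from rig import r, claw, ik, sensors, grab_frame, get_calibration, sign_off
def snap(n,f):
    s=sensors.observe(); im,d=grab_frame(n); np.savez('pics/'+f+'.npz',im=im,d=d,p=s['tcp_pos'],q=s['tcp_rot']); cv2.imwrite('pics/'+f+'.png',im[:,:,::-1]); return im,d,s
E
python3 - <<'E'
from h import *
for n in('top','side'):
    snap(n,n+'0')
    c=get_calibration(n); print(n,np.round(c['camera_matrix'],1).tolist(),np.round(c['extrinsics'],3).tolist())
print(get_calibration('wrist')); print(sensors.observe())
im=np.load('pics/top0.npz')['im']; cv2.imwrite('pics/top0b.png',cv2.resize(im,(800,600))[:,:,::-1])
E
```

```text
pics
top [[351.9, 0.0, 257.6], [0.0, 351.9, 191.3], [0.0, 0.0, 1.0]] [[0.026, -0.999, 0.044, 0.063], [-0.984, -0.033, -0.176, 0.561], [0.177, -0.038, -0.984, 0.916], [0.0, 0.0, 0.0, 1.0]]
side [[382.3, 0.0, 258.2], [0.0, 382.3, 191.9], [0.0, 0.0, 1.0]] [[0.73, -0.684, -0.003, -0.355], [-0.421, -0.446, -0.79, 0.298], [0.539, 0.578, -0.613, 0.823], [0.0, 0.0, 0.0, 1.0]]
{'camera_matrix': array([[314.06605358,   0.        , 256.4191876 ],
       [  0.        , 314.06605358, 189.81864137],
       [  0.        ,   0.        ,   1.        ]]), 'tool_from_camera': array([[-3.45573385e-04, -9.63534794e-01, -2.67582848e-01,
         6.75341015e-02],
       [ 9.99999816e-01, -4.66241360e-04,  3.87418147e-04,
        -5.60402711e-04],
       [-4.98049056e-04, -2.67582665e-01,  9.63534778e-01,
        -1.16494001e-01],
       [ 0.00000000e+00,  0.00000000e+00,  0.00000000e+00,
         1.00000000e+00]])}
{'time_s': 0.1, 'joint_pos': array([ 1.60109641e+00,  3.59293500e-01,  1.11579471e-02, -2.92204446e-04,
       -1.22411409e+00, -2.88099585e-01]), 'qvel': array([ 0.00065398, -0.00213018,  0.00247238,  0.00061889, -0.00115293,
        0.0003078 ]), 'joint_torque': array([-1.16373132e-03, -5.84765124e+01,  2.94111317e+01,  6.95459247e+00,
       -3.06779140e-03,  1.04882187e-05]), 'tcp_pos': array([0.17202137, 0.65230474, 0.25547762]), 'tcp_rot': array([ 7.39246048e-04,  9.91697257e-01, -1.28592394e-01, -2.04409238e-05]), 'force': array([-0.07163863,  0.03759288, -0.19759916]), 'wrist_torque': array([-0.019285  , -0.01398371,  0.00715598]), 'grip_force': 0.0, 'width': 0.0856967551119707}
```

View pics/top0b.png

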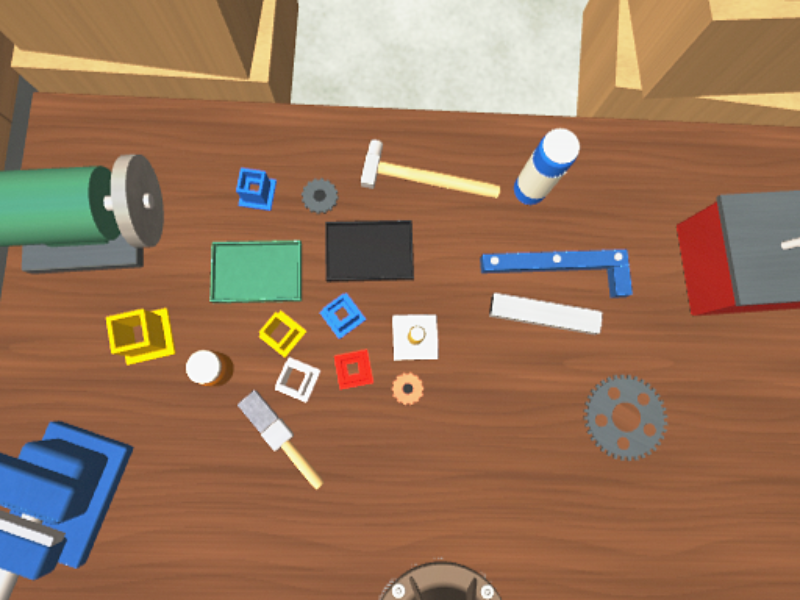

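View pics/side0.png

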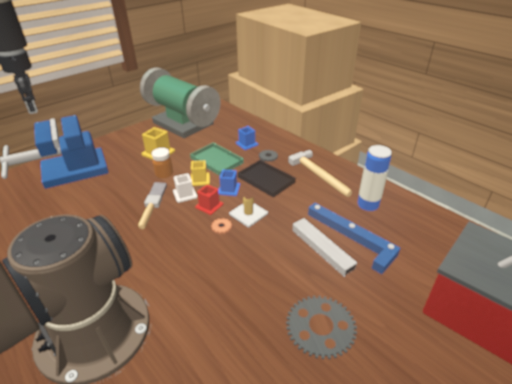

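Top view (800x600) shows:
- **Yellow candidates:** (140,335), which is oversize, and (283,333), which is small. I choose the small one.
- **Blue candidates:** (256,188), and (343,315), which is rightmost. I choose the rightmost. The blue can, the vise and the rail are not sleeves.
- **White and red sleeves:** white is at (298,379), red at (353,369).
- **Fixtures:** gauge at (415,337), green tray at (255,270), black tray at (370,250), bar at (545,313), jig at (555,262) with its stop at (620,280).

Next I'll measure these from the depth.

```bash
cat >> h.py <<'E'
from scipy.spatial.transform import Rotation as R
def cloud(n,d,s=None):
    c=get_calibration(n); K=c['camera_matrix']; v,u=np.mgrid[:384,:512]
    P=np.stack([(u-K[0,2])/K[0,0]*d,(v-K[1,2])/K[1,1]*d,d],-1)
    if n=='wrist':
        T=c['tool_from_camera']; q=s['tcp_rot']; P=P@T[:3,:3].T+T[:3,3]
        P=R.from_quat([q[1],q[2],q[3],q[0]]).as_matrix()@P[...,None]; P=P[...,0]+s['tcp_pos']
    else:
        E=np.linalg.inv(c['extrinsics']); P=P@E[:3,:3].T+E[:3,3]
    P[d==0]=np.nan; return P
def rect(P,mask):
    """min-area rectangle of masked points: centre xy, long side dir angle, sizes, mean z"""
    m=mask&np.isfinite(P[...,2]); n,l,st,_=cv2.connectedComponentsWithStats(m.astype(np.uint8),connectivity=8)
    k=1+np.argmax(st[1:,4]); p=P[l==k]; (c,(w,h),a)=cv2.minAreaRect((p[:,:2]*1000).astype(np.float32))
    if h>w: w,h,a=h,w,a+90
    return np.array(c)/1000,np.deg2rad((a+90)%180-90),(round(w,1),round(h,1)),round(float(np.median(p[:,2])),4),len(p)
def win(u,v,hw,hh=None):
    m=np.zeros((384,512),bool); u=int(u*.64); v=int(v*.64); hh=hh or hw; m[v-hh:v+hh+1,u-hw:u+hw+1]=1; return m
E
python3 - <<'E'
from h import *
z=np.load('pics/top0.npz'); im,d=z['im'],z['d']; P=cloud('top',d); Z=P[...,2]
print('bench z',np.nanmedian(Z[270:300,200:300]))
for n,u,v,h,lo,hi in [('yellow',283,333,22,.05,.08),('yellowBig',140,335,32,.04,.2),('blue',343,315,20,.05,.08),('blue2',256,188,20,.05,.09),('white',298,379,20,.05,.08),('red',353,369,20,.05,.08),('gaugeplate',415,337,22,.005,.015),('pin',415,337,14,.05,.08),('green',255,270,38,.014,.03),('black',370,250,36,.014,.03),('bar',545,313,45,.018,.035),('jig',555,262,60,.024,.04)]:
    hh={'bar':17,'jig':24,'green':28,'black':24}.get(n)
    print(n,*rect(P,win(u,v,h,hh)&(Z>lo)&(Z<hi)))
for n,u,v,h in [('cog',407,388,14)]: print(n,*rect(P,win(u,v,h)&(Z>.004)))
E
```

```text
bench z 0.0006784495513764144
yellow [0.49567117 0.29265536] 0.9321837463574002 (44.9, 43.6) 0.0604 137
yellowBig [0.48380841 0.52979126] -1.2949257778364205 (62.7, 62.2) 0.0754 627
blue [0.53163434 0.18651369] 0.6793781864545846 (44.4, 43.9) 0.0601 129
blue2 [0.76049591 0.3568371 ] -0.11415586749402853 (45.7, 45.6) 0.0593 158
white [0.41500482 0.26118134] 1.2012901823974544 (44.5, 44.0) 0.06 138
red [0.4361001 0.16306  ] 0.21769835560906195 (44.1, 43.8) 0.0605 120
gaugeplate [0.49588098 0.05453669] -1.5358752566553935 (79.8, 79.8) 0.0087 729
pin [0.49636716 0.05457507] -0.781053482395093 (27.8, 26.6) 0.0623 39
green [0.60722968 0.34567203] -1.5161213424935147 (161.0, 110.6) 0.0195 327
black [0.65434534 0.14253976] -1.5146997471036305 (159.8, 110.8) 0.0198 317
bar [ 0.54563379 -0.18241663] 1.4293960550332485 (200.3, 40.8) 0.0258 1010
jig [ 0.62069739 -0.20180165] -1.5287904575298341 (271.5, 83.2) 0.0309 1189
cog [0.40545041 0.06522853] 0.27984406852865845 (55.3, 52.7) 0.0087 298
```

```bash
cat >> h.py <<'E'
def q(a): return [0,np.cos(a/2),np.sin(a/2),0]   # tool down, tool x at world angle a
JA=1.6128-np.pi/2; JO=np.array([.6376,-.3062]); JR=np.array([[np.cos(JA),-np.sin(JA)],[np.sin(JA),np.cos(JA)]])
def J(x,y,z): return [*(JO+JR@[x,y]),z]
def jig(p): return JR.T@(np.array(p)-JO)
def line(p,**k):
    t=r.servo_line(list(p),**k); s=sensors.observe(); print('t%.1f'%s['time_s'],'tcp',s['tcp_pos'].round(4),'hit',t,'F',np.round(s['force'],1)); return t,s
def bar():
    im,d,s=snap('top','tmp'); P=cloud('top',d); Z=P[...,2]; g=JR.T@((P[...,:2]-JO)[...,None]); g=g[...,0]
    m=(Z>.018)&(Z<.029)&(g[...,0]<-.001)&(g[...,0]>-.2)&(g[...,1]>.001)&(g[...,1]<.35)
    c,a,sz,z,n=rect(P,m); print('bar jig',jig(c).round(4),'ang',round((a-JA+np.pi)%np.pi-np.pi/2,3),sz,n)
E
python3 - <<'E'
from h import *
yc=.124
r.move_to(J(-.16,yc,.2),q(JA)); line(J(-.16,yc,.037),vel=.2)
print(sensors.observe()['joint_pos'].round(2))
line(J(-.075,yc,.037),vel=.08,force_limit=30)
line(J(-.045,yc,.037),vel=.03,force_limit=20)
s=sensors.observe(); p=jig(s['tcp_pos'][:2]); print(p)
line(J(p[0]-.05,yc,.037)); line(J(p[0]-.05,yc,.2),vel=.3)
claw.command_gripper(0); r.move_to(J(-.022,.29,.2),q(JA)); bar()
E
```

```text
t4.2 tcp [ 0.4733 -0.189   0.0377] hit False F [0.7 0.1 0.3]
[ 0.01  0.35 -0.61  0.   -0.61  1.61]
t5.4 tcp [ 0.5575 -0.1855  0.037 ] hit False F [-1.1 -1.5  1.4]
t6.6 tcp [ 0.5873 -0.1842  0.037 ] hit False F [ 0.2 -0.5 -0.4]
[-0.04517511  0.1239972 ]
t7.0 tcp [ 0.5379 -0.1864  0.0375] hit False F [ 0.5 -0.1  0.7]
t7.7 tcp [ 0.538  -0.1861  0.2005] hit False F [-1.1  0.5 -0. ]
bar jig [-0.0864  0.1273] ang -0.181 (200.7, 41.3) 978
```

```bash
cat > push.py <<'E'
from h import *
def pushx(yc,x0,z=.023):
    claw.command_gripper(.085); r.move_to(J(x0,yc,.2),q(JA)); line(J(x0,yc,z),vel=.2,force_limit=20)
    t,_=line(J(-.075,yc,z),vel=.08,force_limit=30)
    if not t: line(J(-.04,yc,z),vel=.03,force_limit=20)
    p=jig(sensors.observe()['tcp_pos'][:2]); print('pushed to',p)
    line(J(p[0]-.04,yc,z)); line(J(p[0]-.04,yc,.2),vel=.3)
E
python3 - <<'E'
from push import *
pushx(.124,-.16)
claw.command_gripper(0); r.move_to(J(-.022,.29,.2),q(JA)); bar()
E
```

```text
t12.0 tcp [ 0.4734 -0.1888  0.0236] hit False F [ 0.1 -1.8  0.5]
t13.2 tcp [ 0.5578 -0.1854  0.0231] hit False F [0.1 0.8 0.1]
t14.0 tcp [ 0.577  -0.1849  0.0221] hit True F [-0.5  1.1 -0.2]
pushed to [-0.05549482  0.12371694]
t14.4 tcp [ 0.5377 -0.1864  0.0234] hit False F [ 0.5 -0.2  0.1]
t15.1 tcp [ 0.5375 -0.1862  0.2005] hit False F [ 0.4  0.6 -0.6]
bar jig [-0.0225  0.1346] ang 0.031 (208.6, 44.4) 973
```

```bash
python3 - <<'E'
from push import *
line(J(-.022,.29,.037),vel=.2,force_limit=20)
t,s=line(J(-.022,.24,.037),vel=.06,force_limit=35)
t,s=line(J(-.022,.19,.037),vel=.03,force_limit=25)
p=jig(s['tcp_pos'][:2]); print(p)
line(J(-.022,p[1]+.04,.037)); line(J(-.022,p[1]+.04,.2),vel=.3)
pushx(.1,-.1)
r.move_to([.42,.2,.25],q(-1)); bar()
E
```

```text
t17.7 tcp [ 0.6042 -0.0176  0.038 ] hit False F [-0.6 -0.4  0.7]
t18.7 tcp [ 0.6055 -0.0674  0.0369] hit False F [-0.1 -0.4  0.1]
t19.6 tcp [ 0.6067 -0.0937  0.0368] hit True F [-1.4  7.7  4.9]
[-0.02200065  0.21357071]
t20.1 tcp [ 0.6049 -0.0536  0.037 ] hit False F [-0.4  0.4  0.3]
t20.8 tcp [ 0.6048 -0.0544  0.2006] hit False F [-0.4  0.  -0.7]
t23.3 tcp [ 0.5344 -0.2103  0.0238] hit False F [-0.2 -0.3  0.6]
t23.8 tcp [ 0.5586 -0.2094  0.0231] hit False F [ 0.7 -0.1  0.7]
t24.6 tcp [ 0.5779 -0.2084  0.0217] hit True F [-0.7  0.  -0.8]
pushed to [-0.05552452  0.10026404]
t25.0 tcp [ 0.538  -0.2104  0.0233] hit False F [ 0.7 -0.8 -0.4]
t25.7 tcp [ 0.5384 -0.2101  0.2004] hit False F [-0.9  0.3 -0.4]
bar jig [-0.0235  0.1206] ang 0.004 (238.6, 44.2) 991
```

```bash
python3 - <<'E'
from h import *
z=np.load('pics/tmp.npz'); P=cloud('top',z['d']); g=(P[...,:2]-JO)@JR; Z=P[...,2]
m=(Z>.018)&(Z<.029)&(g[...,0]<-.006)&(g[...,0]>-.2)&(g[...,1]>.006)&(g[...,1]<.215)
print(*rect(P,m),jig(rect(P,m)[0]))
for y in np.arange(.01,.2,.03):
    k=m&(abs(g[...,1]-y)<.015); print(round(y,3), g[k][:,0].min())
print('ymax',g[m&(g[...,0]>-.03)][:,1].max())
im=cv2.resize(z['im'][145:215,300:420],(800,467),interpolation=cv2.INTER_CUBIC); cv2.imwrite('pics/bar1.png',im[:,:,::-1])
E
```

```text
[ 0.60655573 -0.20216969] -1.5380608151740753 (198.1, 39.5) 0.0256 860 [-0.02664852  0.10524214]
0.01 -0.04345500518960796
0.04 -0.04392903619747402
0.07 -0.04366538843875188
0.1 -0.0445407224102685
0.13 -0.04570681786375478
0.16 -0.04548521448644514
0.19 -0.045559108802615135
ymax 0.21008697775713617
```

View pics/bar1.png

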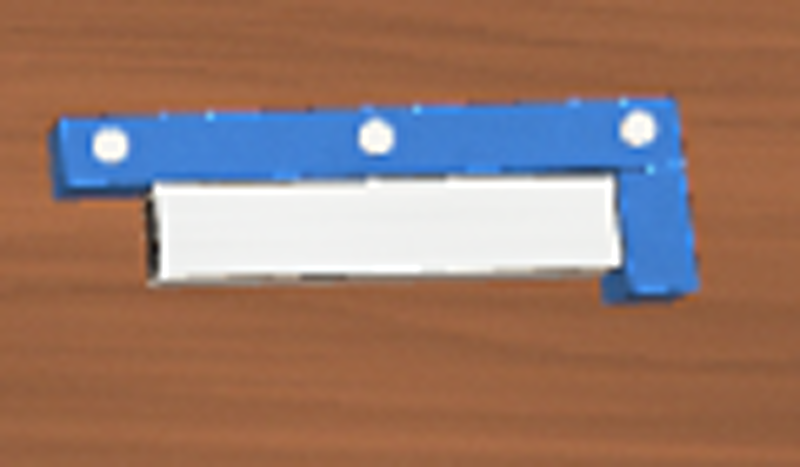

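The picture shows the bar against the rail (edge at row ~180) and its right end (col ~615) almost on the stop (col ~618). I'll push the end once more, then check with the wrist camera.

```bash
python3 - <<'E'
from push import *
claw.command_gripper(0); r.move_to(J(-.024,.25,.2),q(JA)); line(J(-.024,.25,.037),vel=.2,force_limit=20)
t,s=line(J(-.024,.19,.037),vel=.04,force_limit=45)
p=jig(s['tcp_pos'][:2]); print(p)
line(J(-.024,p[1]+.04,.037)); line(J(-.024,p[1]+.04,.15),vel=.3)
pushx(.1,-.1)
r.move_to(J(-.11,.10,.25),q(JA)); r.wait(.3); im,d,s=snap('wrist','w_bar'); P=cloud('wrist',d,s); g=(P[...,:2]-JO)@JR; Z=P[...,2]
m=(Z>.018)&(Z<.0285)&(g[...,0]<.0)&(g[...,0]>-.1)&(g[...,1]>-.005)&(g[...,1]<.25)
c,a,sz,zz,n=rect(P,m); print(jig(c),a-JA,sz,zz,n)
m=(Z>.0285)&(Z<.035)&(abs(g[...,0])<.1)&(g[...,1]>-.05)&(g[...,1]<.3)
c,a,sz,zz,n=rect(P,m); print('jig',jig(c),a-JA,sz,zz,n)
cv2.imwrite('pics/wb.png',cv2.resize(im,(800,600))[:,:,::-1])
E
```

```text
t30.7 tcp [ 0.6039 -0.0571  0.0381] hit False F [-0.2  0.3  0. ]
t31.7 tcp [ 0.6047 -0.094   0.0368] hit True F [-2.8 10.2  5.8]
[-0.0239714   0.21337658]
t32.1 tcp [ 0.603  -0.0539  0.037 ] hit False F [-0.5  0.4 -0.5]
t32.6 tcp [ 0.6032 -0.0547  0.1512] hit False F [ 0.2  0.3 -0.7]
t35.2 tcp [ 0.5343 -0.2103  0.0237] hit False F [-0.5  0.6  0.6]
t35.7 tcp [ 0.5587 -0.2094  0.0231] hit False F [ 0.2  0.6 -0.5]
t36.5 tcp [ 0.5782 -0.2084  0.0217] hit True F [ 0.  -0.5  0.4]
pushed to [-0.05527318  0.10022194]
t36.9 tcp [ 0.5383 -0.2104  0.0233] hit False F [0.7 0.3 0.4]
t37.6 tcp [ 0.5386 -0.2102  0.2004] hit False F [-0.  -0.1 -0.2]
[-0.0253898   0.11737435] -1.5853301112924294 (244.3, 53.7) 0.0238 8565
jig [-0.01175334  0.10581249] -1.5703605223363915 (270.7, 83.9) 0.0292 7061
```

View pics/wb.png

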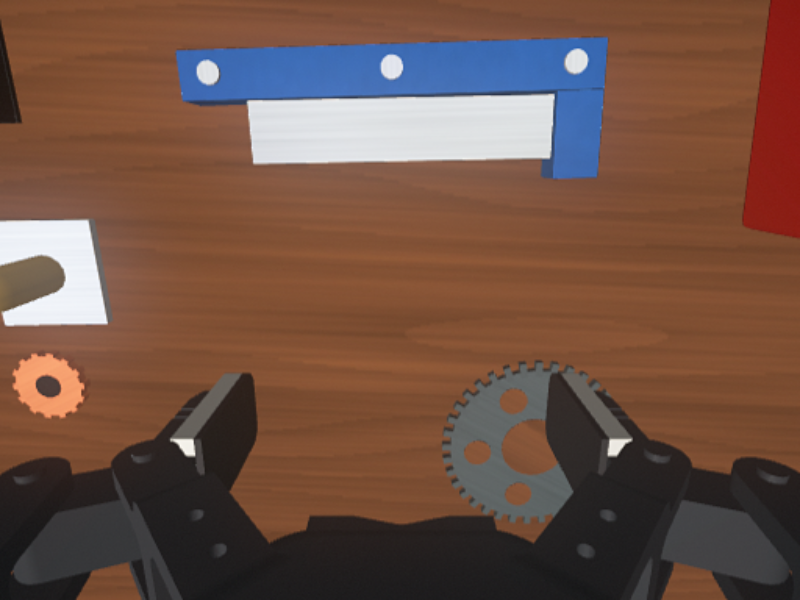

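Bar home: flush to the rail, end on the stop (image col ~553), and repeated pushes stop at the same spot. Next: the gauge and the yellow sleeve, with a wrist close-up first.

```bash
cat >> h.py <<'E'
GA=-1.516
def above(xy,a,z=.25,back=.085): return [xy[0]-back*np.cos(a),xy[1]-back*np.sin(a),z]
def look(xy,a,name,lo=.05,hi=.07,rad=.055):
    r.move_to(above(xy,a),q(a)); r.wait(.25); im,d,s=snap('wrist',name); P=cloud('wrist',d,s)
    m=(P[...,2]>lo)&(P[...,2]<hi)&(np.hypot(P[...,0]-xy[0],P[...,1]-xy[1])<rad)
    o=rect(P,m); print(name,o); return o
def near(th,a):  # th modulo 90deg, nearest to a
    return th+np.round((a-th)/(np.pi/2))*np.pi/2
def pick(xy,a,zo=0,hz=.045):
    claw.command_gripper(.06); r.move_to([*xy,.16+zo],q(a))
    t,s=line([*xy,hz+zo],vel=.12,force_limit=20)
    if t: raise SystemExit('hit on descent')
    claw.command_gripper(.03); s=sensors.observe(); print('width',s['width'],'grip',s['grip_force'])
    line([*xy,.17],vel=.2)
def gauge_try(g,hz=.045):
    r.move_to([*g,.17],q(GA)); line([*g,.075+hz],vel=.15)
    t,s=line([*g,.004+hz],vel=.05,force_limit=12); r.wait(.5)
    s=sensors.observe(); print('SLEEVE z',s['tcp_pos'][2]-hz,'xy err',s['tcp_pos'][:2]-g,'F',s['force'].round(1),'w',s['width']); return s
E
python3 - <<'E'
from h import *
o=look([.496,.0545],GA,'w_g',.055,.08,.03)
P0=np.load('pics/w_g.npz')
P=cloud('wrist',P0['d'],dict(tcp_pos=P0['p'],tcp_rot=P0['q'])); m=(P[...,2]>.004)&(P[...,2]<.013)&(np.hypot(P[...,0]-.496,P[...,1]-.0545)<.065)
print('plate',rect(P,m))
o=look([.4957,.2927],.932,'w_y')
im=np.load('pics/w_y.npz')['im']; cv2.imwrite('pics/wy.png',cv2.resize(im,(512,384))[:,:,::-1])
E
```

```text
w_g (array([0.49770984, 0.05540787]), np.float64(0.05401746231180883), (29.0, 28.4), 0.0606, 302)
plate (array([0.49721664, 0.05462333]), np.float64(0.05663125921436993), (80.1, 79.1), 0.0068, 4807)
w_y (array([0.49653336, 0.29397681]), np.float64(-0.6388435430830336), (44.1, 43.3), 0.0588, 1041)
```

View pics/wy.png

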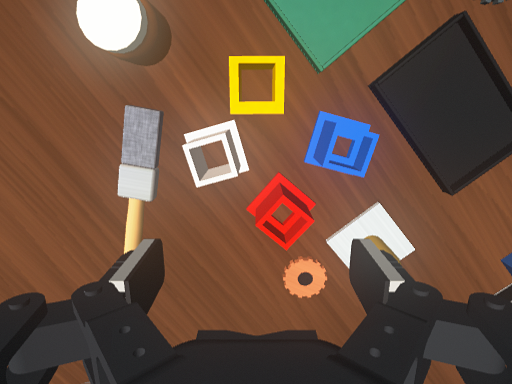

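The small yellow sleeve is at (257,85), 44 mm square. The blue and red sleeves look narrower inside. Grasping yellow.

```bash
cat > job.py <<'E'
from h import *
G=np.array([.4971,.0547])
def place(tray,dy,floor=.004,hz=.045):
    ta=GA+np.pi/2; c=np.array(tray)+dy*np.array([-np.sin(ta),np.cos(ta)])
    line([*G,.18],vel=.2); r.move_to([*c,.18],q(GA))
    line([*c,floor+.006+hz],vel=.2); line([*c,floor-.003+hz],vel=.03,force_limit=10)
    claw.command_gripper(.062); line([*c,.18],vel=.25)
E
python3 - <<'E'
from job import *
pick([.4963,.2935],.932); gauge_try(G)
E
```

```text
t44.8 tcp [0.4967 0.2939 0.0459] hit False F [0.4 0.1 0.6]
width 0.04302921927814527 grip 62.3060417175293
t45.9 tcp [0.4954 0.2928 0.1685] hit False F [-0.   0.3 -4.4]
t48.2 tcp [0.4974 0.0549 0.1202] hit False F [-0.2  0.1 -3.5]
t49.4 tcp [0.4969 0.0546 0.0541] hit True F [-2.   0.4  6.2]
SLEEVE z 0.009030497789771746 xy err [-1.87134711e-04 -5.60587004e-05] F [-0.6  1.3  5.7] w 0.043312460682431234
```

Yellow goes right down, so it is clear.

```bash
python3 - <<'E'
from job import *
place([.6077,.3460],.037)
o=look([.5316,.1865],.679,'w_b'); 
a=near(o[1],.679); xy=o[0]
if abs(o[2][0]-44)>2 or abs(o[2][1]-44)>2: raise SystemExit('size')
pick(xy-[.0002,.0003],a); gauge_try(G)
E
```

```text
t50.7 tcp [0.4962 0.0544 0.1787] hit False F [-0.6 -0.6 -4.6]
t52.7 tcp [0.6067 0.3831 0.0566] hit False F [ 0.3  0.2 -3.2]
t53.0 tcp [0.6069 0.3841 0.05  ] hit True F [-1.1 -0.6  4.6]
t54.0 tcp [0.6055 0.3829 0.1805] hit False F [-0.6 -0.4 -0. ]
w_b (array([0.53269098, 0.18796104]), np.float64(0.659100012387367), (44.2, 43.6), 0.0587, 1056)
t58.3 tcp [0.533  0.188  0.0458] hit False F [-0.4 -0.4 -0.2]
width 0.04315005195436404 grip 61.98572516441345
t59.3 tcp [0.5314 0.1871 0.1685] hit False F [-0.3  0.6 -4.7]
t61.5 tcp [0.4974 0.0548 0.1202] hit False F [ 0.4  0.9 -3.8]
t62.3 tcp [0.497  0.0547 0.0847] hit True F [-2.9  1.   9.8]
SLEEVE z 0.03980106996872551 xy err [-1.04375558e-04 -1.25848505e-05] F [-1.8  0.5  6.7] w 0.043624101003967936
```

Blue stops at 39.8 mm, so it is blocked and goes in the black tray. White is next.

```bash
python3 - <<'E'
from job import *
place([.6553,.1430],.037)
o=look([.415,.2612],-.37,'w_w'); 
a=near(o[1],-.37); xy=o[0]
if abs(o[2][0]-44)>2 or abs(o[2][1]-44)>2: raise SystemExit('size')
pick(xy-[.0002,.0003],a); gauge_try(G)
E
```

```text
t63.5 tcp [0.4962 0.0545 0.1786] hit False F [-0.   0.3 -5. ]
t65.0 tcp [0.6541 0.1801 0.0564] hit False F [ 0.2 -0.  -2.9]
t65.4 tcp [0.6548 0.1807 0.05  ] hit True F [-1.6 -0.5  5.9]
t66.4 tcp [0.6531 0.18   0.1804] hit False F [-0.4  0.6 -1. ]
w_w (array([0.41601205, 0.26206784]), np.float64(1.199777107424126), (44.3, 43.3), 0.0588, 999)
t69.9 tcp [0.4161 0.2623 0.0457] hit False F [ 0.4  0.2 -0.2]
width 0.04346313154383953 grip 62.25680351257324
t70.9 tcp [0.415  0.2611 0.1688] hit False F [ 0.1 -0.1 -4.3]
t72.3 tcp [0.4972 0.0554 0.1201] hit False F [-0.4 -0.4 -3.4]
t73.5 tcp [0.4968 0.0546 0.0539] hit True F [-2.   0.4  6.8]
SLEEVE z 0.008873391877053258 xy err [-0.0003283  -0.00010603] F [-1.7  1.   7.6] w 0.04304096605526951
```

```bash
cat >> job.py <<'E'
def sleeves(f):
    im,d,s=snap('top',f); P=cloud('top',d); Z=P[...,2]; m=((Z>.055)&(Z<.075)).astype(np.uint8)
    n,l,st,c=cv2.connectedComponentsWithStats(m)
    for k in range(1,n):
        p=P[l==k]
        if st[k,4]>60 and st[k,4]<250: 
            (cc,sz,a)=cv2.minAreaRect((p[:,:2]*1000).astype(np.float32)); print(np.round(cc),np.round(sz),round(a),np.median(im[l==k],0),st[k,4])
    bar()
E
python3 - <<'E'
from job import *
line([*G,.18],vel=.2); sleeves('t2')
E
```

```text
t74.8 tcp [0.4962 0.0544 0.1788] hit False F [-0.3 -0.1 -4.6]
[761. 357.] [46. 46.] 84 [ 53. 153. 252.] 124
[ 775. -148.] [63. 27.] 48 [231. 223. 194.] 67
[692. 508.] [108.   3.] 6 [86. 81. 75.] 98
[654. 181.] [45. 44.] 4 [ 60. 161. 249.] 139
[606. 384.] [44. 46.] 4 [252. 236.   9.] 149
[475. 510.] [41. 83.] 63 [135.  103.5  10. ] 100
[492. 548.] [29. 60.] 63 [136. 104.  10.] 87
[285. 595.] [105.  41.] 46 [34. 53. 75.] 145
bar jig [-0.023   0.0925] ang 0.02 (183.2, 42.5) 843
```

```bash
python3 - <<'E'
from job import *
place([.6077,.3460],-.037)
o=look([.4363,.1632],.218-np.pi/2,'w_r'); 
a=near(o[1],.218-np.pi/2); xy=o[0]
if abs(o[2][0]-44)>2 or abs(o[2][1]-44)>2: raise SystemExit('size')
pick(xy-[.0002,.0003],a); gauge_try(G)
E
```

```text
t75.1 tcp [0.4969 0.0546 0.1793] hit False F [ 0.3  0.4 -5. ]
t77.0 tcp [0.6107 0.3091 0.0565] hit False F [ 0.9  0.1 -3.8]
t77.3 tcp [0.611  0.31   0.0499] hit True F [-0.2  0.6  4.5]
t78.3 tcp [0.6096 0.309  0.1804] hit False F [-0.7  0.1 -0.9]
w_r (array([0.43659647, 0.164093  ]), np.float64(0.21733343596069385), (44.1, 43.4), 0.0588, 1047)
t81.3 tcp [0.4368 0.1643 0.0456] hit False F [ 1.1  0.4 -0.1]
width 0.04347746932362761 grip 61.163073778152466
t82.4 tcp [0.4355 0.1632 0.1689] hit False F [ 0.5 -0.6 -4.3]
t83.4 tcp [0.497  0.0553 0.12  ] hit False F [ 0.2 -0.6 -4.2]
t84.2 tcp [0.497  0.0546 0.0846] hit True F [-2.6  0.   9.1]
SLEEVE z 0.03966795822299071 xy err [-9.63572094e-05 -1.09282405e-04] F [-1.7  0.2  5.7] w 0.043311773152871366
```

White goes right down and red is blocked. I'll place red, then do a final check.

```bash
python3 - <<'E'
from job import *
place([.6553,.1430],-.037)
r.set_joints([1.601,.359,.012,0,-1.224,-.288]); r.wait(.3); sleeves('t3')
z=np.load('pics/t3.npz'); P=cloud('top',z['d']); g=(P[...,:2]-JO)@JR; Z=P[...,2]
m=(Z>.018)&(Z<.029)&(g[...,0]<-.006)&(g[...,0]>-.2)&(g[...,1]>.006)&(g[...,1]<.215)
print(*rect(P,m),jig(rect(P,m)[0]))
cv2.imwrite('pics/t3b.png',cv2.resize(z['im'],(800,600))[:,:,::-1])
E
```

```text
t85.4 tcp [0.4962 0.0545 0.1786] hit False F [-0.6 -0.5 -4.6]
t86.8 tcp [0.658  0.1063 0.0564] hit False F [-0.2 -0.4 -3.4]
t87.2 tcp [0.6588 0.1067 0.0499] hit True F [-0.6  0.3  4.7]
t88.2 tcp [0.6572 0.1061 0.1805] hit False F [-0.6  0.9 -0.6]
[760. 357.] [45. 45.] 82 [ 53. 150. 251.] 128
[ 774. -147.] [63. 28.] 49 [230.5 221.5 192.5] 70
[694. 508.] [106.   3.] 5 [85. 80. 74.] 98
[654. 180.] [45. 44.] 3 [ 59. 159. 249.] 139
[657. 106.] [44. 44.] 3 [248.  44.  26.] 123
[606. 383.] [45. 45.] 3 [252. 237.   9.] 147
[610. 310.] [45. 43.] 4 [254. 251. 253.] 150
[475. 510.] [41. 83.] 62 [135. 103.  10.] 103
[492. 548.] [31. 61.] 62 [134. 103.  10.] 85
[428. 391.] [32. 58.] 82 [130.  82.  29.] 81
[278. 594.] [115.  52.] 38 [34. 52. 74.] 147
bar jig [-0.0234  0.1205] ang 0.004 (238.8, 44.1) 1000
[ 0.60725677 -0.20427115] -1.525683909246581 (194.2, 38.9) 0.0257 859 [-0.02603633  0.1031131 ]
```

View pics/t3b.png

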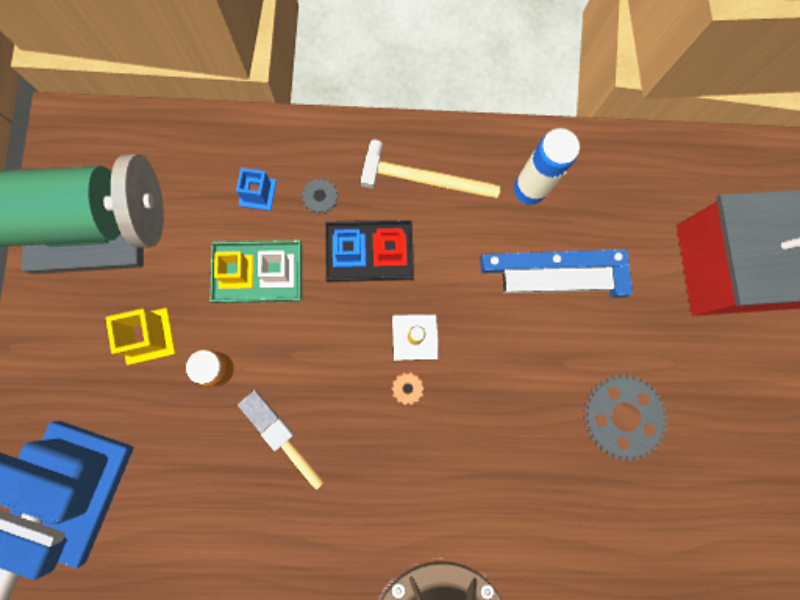

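The final picture shows yellow and white standing in the green tray at (230,268) and (272,268), and blue and red in the black tray at (348,248) and (390,248). The bar is home, with the same reading as after the push, and the bystanders are where they were. Handing in.

```bash
python3 -c "
from rig import sign_off
print(sign_off())"
```

```text
the job is handed in; nothing more can be done
None
```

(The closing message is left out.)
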